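# Knock down the lock pin and take the filler cap off the header tank

### The arm

A 6-joint arm with a two-finger parallel gripper is mounted at the origin on the work surface. World frame = base frame: x ahead of the robot, y to its left, z up, the work surface at z = 0. Lengths are in m, angles in rad, forces in N, time in s.
With the tool pointing down it reaches from about 0.35 to 0.875 m from the base axis. Payload 4.2 kg.
Tool frame: the origin (TCP) lies midway between the tips of the shut fingers; the grasp point (between the pads) lies 19 mm behind it; z points along the fingers, y is the line along which they close (so a half turn about z gives the same grasp; the last joint's range is limited). The gripper opens to 87 mm and grips with 3 to 60 N. Pads are 19 mm wide; open, the fingers measure 117 mm over their backs; the gripper's body (75 mm by 190 mm) begins 51 mm behind the grasp point.
Start: joints at [-0.922, 0.385, 0.008, 0, -1.194, -0.259], TCP at [0.238, -0.578, 0.201] pointing down, gripper open.
Joint ranges: [-3.14, 3.14], [-1.21, 2.06], [-1.07, 1.41], [-3.16, 2.05], [-2.99, -0.16], [-3.1, 3.1]. Speed limits (rad/s): [2.79, 2.79, 3.14, 3.14, 3.14, 3.14].

### API

Orientations are given as a unit quaternion [w, x, y, z].
In Python, from workcell import arm gives the robot as it stands.
- The arm moves only by the shell command python3 -m inch 'ROWS' [OPENING] [FORCE]. ROWS is text: rows parted by semicolons, each of 4 numbers parted by spaces: the shift along the tool's x, y, z in mm, then the turn about the tool's z in degrees. In form: dx dy dz turn; .... A call has 1 to 20 rows; each row shifts and turns the commanded pose from where the row before left it, along the tool's axes as they then stand; what a row does not reach is not made up. A row lasts 1/8 s, in which the tool goes at most 62.5 mm and 10.7 degrees, less where a joint would pass 70% of its speed; a pose out of reach is approached as far as the arm can. A call is refused whole if a number of a shift passes 62.5 or a number of a turn 10.7, either way. A call with a gripper value outside its range is refused whole. OPENING is the closure in counts, from 0 (fully open) to 255 (shut), set as the call begins (- or left out, the last holds). The fingers move at their own pace and stop on an object; FORCE is the grip in N (left out, the last holds). Time passes only in rows, so rows that do not move let the fingers close. It gives the time, the measured TCP pose, the force, the opening and the grip force at its end, in the units of the state.
- arm.get_state(): the state, without advancing time (a new reading comes with each control period).
- arm.grab_frame(name): name is "side" or "top" or "wrist"; returns the picture (384x512x3 uint8, red, green, blue); there is no depth.
- arm.get_calibration(name): a dict with "mtx" (3x3 intrinsics, pixels), "R" (3x3) and "t" (3): a world point X has camera coordinates R X + t. Camera axes: x right, y down, z forward; pixel columns grow to the right and rows downward; lengths in m; the calibration is good to about 2 mm. A picture is of the moment at which its call begins: read the wrist's pose just before it. get_calibration takes no time and is no camera call; for the wrist camera it gives the pose at the moment of the call.
- arm.job_done(): hands the job in; it is judged then, once.
Trained networks look in the newest picture that a camera, given by its name, has taken for a name from the list of things; names that differ only in an ending like _2 or _b are one class to them, and where a whole thing is asked for, a point or a joint stands for the part that bears it (a point fixed in the world has none). Each returns a list of dicts, best first, with "score" (0 to 1); they miss things now and then, are a little off and sometimes report something else, mostly with a low value. They report only what shows in the picture. A call takes as long as a camera call. They do not tell look-alikes from the thing itself.
- arm.spot_in(thing, camera): "location" ([column, row] in pixels, amid what is visible of it).
- arm.silhouettes(thing, camera): "region" (384x512 bool, what is visible of it) and "location" ([column, row] in pixels, amid what is visible of it).
The state is a dict: "t": time; "qpos": joint angles; "joint_vel": joint speeds; "effort": joint torques, N m; "tcp_pos": TCP position; "eef_rot": TCP orientation; "force": force on the tool from outside, world axes, zero at the start; "torque": the same for the moment, N m; "finger_gap": opening from 0.0 (shut) to 1.0 (fully open); "grasp_force": force on a finger pad.
Only numpy, scipy, OpenCV 4.12 (cv2) and the standard library are available. Lean on these libraries where they do the work, as an engineer would, in place of code of your own. Each camera call takes 0.05 s, during which the arm holds its last target. There are 200 camera calls.

### The job

The filler cap of the aluminium header tank is locked by a sprung pin: pick up the mallet, knock the pin right down with it (not with the hand) and set the mallet back on the bench. Then take the cap by its bar and find which way it unscrews - it may be either hand, so try both ways - turn it well round until it comes free, and lift it straight off. Finish while still holding the cap level over its neck, about 10 cm above it, and leave the other things alone.

Things in the scene. Friction and masses are not known exactly. Their poses are not given: they have to be found in the camera images.
- tank: Welded aluminium header tank, fixed to the bench: a 190 x 200 x 56 mm box. Origin: on the bench under the filler neck's axis; z up. It reaches from x -120 to +80 mm and y -60 to +150 mm of the origin (own axes); the -x side looks roughly to the robot. On top, at x -82, y 0, the lock pin; at x 0, y +95 a closed boss, 60 mm across, 94 mm high, not to be opened.
- cap: Aluminium filler cap, about 160 g, seated on the neck. Origin: centre of its disc's underside; z up its axis. Disc 66 mm across, 8 mm thick, with an upright bar on top. Two prongs reach out to 48 mm on the -x side; while the lock pin is up, its tongue stands between them and stops the cap turning. Spigot and lug reach 28 mm down into the neck. At the start its x axis agrees with the tank's within a few degrees.
- cap_bar (a point): Centre of the top of the cap's bar grip, 38 mm above the cap's origin. The bar is 50 mm long (cap's x), 16 mm thick (cap's y), 30 mm high; take it from above across its thickness. A light grip (20 to 30 N) is enough to turn and lift it, and slips on the bar rather than straining when the cap is blocked.
- neck_rim (a point): Centre of the filler neck's rim, 90 mm above the bench; neck 60 mm across. Hidden coarse thread: with the pin down the cap turns easily one way only; the other way it meets a hard stop after about 8 degrees. Which way is free changes between starts and cannot be seen. It lifts out after 50 to 90 degrees of turn the free way (aim for 70; end stop at 95), before that it rises 1.5 mm only.
- lock_pin (a joint): The sprung lock pin's travel, m: 0 = up (locks the cap), 0.014 = right down, 14 mm (cap free to turn; needs at least 12 mm). It goes straight down against spring and friction of about 4 to 5 N and stays where it is left. Only to be driven with the mallet.
- pin_top (a point): Centre of the top of the lock pin's round steel head, 22 mm across, 82 mm from the neck's axis on the tank's -x side; 114 mm above the bench when up, 100 mm when down. A tongue 10 mm wide runs from the pin towards the cap, 24 to 16 mm below this point.
- mallet: Soft-face mallet, about 360 g, standing upright on one face of its head, handle level. Origin: centre of the lower striking face (on the bench). Head: upright cylinder 43 mm across, 80 mm high. Handle: flat-sided wooden bar 22 mm wide (y), 24 mm high, running along the mallet's -x from the head to 145 mm from the origin, its middle 45 mm above the origin. Centre of mass about 15 mm from the head's axis.
- mallet_grip (a point): Point in the middle of the mallet's handle, 55 mm from the head's axis and 45 mm above the lower face: a good place to grip, from above, across the 22 mm width.
- jar: Jar of small fittings, 64 mm across, 75 mm high; stands on the bench. Bystander: leave alone. Origin: centre of its underside. Jar and mallet stand on opposite sides of the tank, either way round.
- wrench: Steel wrench, about 180 mm long, lying flat on the bench to the side. Bystander: leave alone. Origin: middle of its underside.
- bush: Black rubber bush, 40 mm across, 24 mm high, on the bench to the side. Bystander: leave alone. Origin: centre of its underside.
Things that resemble listed ones, but are neither listed nor needed, are in the scene too. What is meant by the cap is not blue, pink or turquoise, and is the larger of those in its own colour.

How it is judged:
On the way, in this order (a step that is already met when the one before it is completed fails the run):
1. the lock pin is knocked down (12 mm or more) while the mallet is held (value of joint lock_pin above 0.012 m and contact force between mallet and the fingers above 1 N), for 0.1 s.
2. the mallet is back on the bench, let go and still (height (world z) of mallet below 0.03 m and contact force between mallet and the fingers below 0.1 N and linear speed of mallet below 0.03 m/s), for 0.2 s.
3. the cap is turned by more than 40 degrees while still seated (angle between the x axis of cap and the x axis of tank, either way round above 0.7 rad and z of cap in the frame of tank below 0.097 m), for 0.02 s.
At the end, for the whole second after the job is handed in: The cap is held still and level (within 20 degrees) in the fingers, its disc at least 60 mm above the neck's rim and within 70 mm sideways of the neck's axis, touching neither tank nor mallet; the pin is still down (9 mm or more) and the mallet rests on the bench, let go (all of step 2 and z of cap in the frame of tank above 0.15 m and horizontal distance between cap and tank below 0.07 m and angle between cap's own z axis and vertical below 0.35 rad and linear speed of cap below 0.05 m/s and contact force between cap and the fingers above 1 N and contact force between cap and tank below 0.1 N and contact force between cap and mallet below 0.1 N and value of joint lock_pin above 0.009 m); the arm keeps its last pose, push and grip.
It fails at once if the hand itself pushes the lock pin while it is still up (value of joint lock_pin below 0.011 m and (contact force between lock_pin and the fingers above 2 N or contact force between lock_pin and the arm above 2 N)).
It fails at once if the jar is disturbed (moved more than 30 mm) (distance of jar from where it was at the start of the episode above 0.03 m).
It fails at once if the wrench is disturbed (moved more than 30 mm) (distance of wrench from where it was at the start of the episode above 0.03 m).
It fails at once if the bush is disturbed (moved more than 30 mm) (distance of bush from where it was at the start of the episode above 0.03 m).
It also fails if it takes over 56 s, if anything falls off the work surface, if the arm or the gripper's body presses on something with over 40 N, if the wrist force passes 120 N, or if a joint passes its speed limit or range.

## Working session

There is one attempt and no reset: what is moved stays moved. The work goes in short steps, Python scripts to look and compute and a shell command to move; the robot and the scene stay as the last step left them, time stands still between calls to the robot, and variables do not carry over. Pictures are saved under pics/ and viewed, at most 10 in all, crops included, and the job is handed in when it is done.

```bash
mkdir -p pics; ls; python3 - <<'E'
from workcell import arm
import cv2,numpy as np
s=arm.get_state();print(s['t'],s['tcp_pos'],s['eef_rot'])
ims={}
for c in ("top","side"):
    ims[c]=arm.grab_frame(c); k=arm.get_calibration(c); print(c,np.round(-k['R'].T@k['t'],3).tolist())
    for n in ("tank","cap","cap_bar","pin_top","mallet","mallet_grip","neck_rim","jar","wrench","bush"):
        print(n,[(np.round(d['location']).tolist(),round(d['score'],2)) for d in arm.spot_in(n,c)][:4])
    cv2.imwrite(f"pics/{c}0.png",ims[c][:,:,::-1])
E
```

```text
pics
0.0 [ 0.23723944 -0.57751106  0.20026475] [-2.68789841e-04 -1.93563481e-01  9.81087139e-01  1.06368646e-03]
top [0.354, -0.026, 1.484]
tank [([237.0, 198.0], 0.64), ([252.0, 186.0], 0.5)]
cap [([296.0, 136.0], 0.91), ([309.0, 232.0], 0.78), ([253.0, 186.0], 0.66), ([310.0, 197.0], 0.46)]
cap_bar [([296.0, 138.0], 0.93), ([303.0, 233.0], 0.64), ([255.0, 184.0], 0.62), ([309.0, 198.0], 0.6)]
pin_top [([259.0, 206.0], 0.53), ([254.0, 183.0], 0.49)]
mallet [([361.0, 238.0], 0.68)]
mallet_grip [([364.0, 238.0], 0.67)]
neck_rim [([236.0, 202.0], 0.83)]
jar [([156.0, 226.0], 0.75)]
wrench [([386.0, 220.0], 0.56)]
bush [([120.0, 194.0], 0.42)]
side [0.473, 0.633, 0.894]
tank [([252.0, 218.0], 0.85), ([272.0, 183.0], 0.52)]
cap [([204.0, 155.0], 0.78), ([264.0, 159.0], 0.73), ([246.0, 184.0], 0.65), ([297.0, 158.0], 0.62)]
cap_bar [([298.0, 162.0], 0.95), ([203.0, 158.0], 0.88), ([269.0, 156.0], 0.69), ([243.0, 183.0], 0.68)]
pin_top [([272.0, 181.0], 0.44)]
mallet [([302.0, 126.0], 0.62), ([243.0, 183.0], 0.54)]
mallet_grip [([299.0, 121.0], 0.74)]
neck_rim [([250.0, 220.0], 0.62)]
jar [([270.0, 303.0], 0.98), ([250.0, 218.0], 0.19)]
wrench [([278.0, 116.0], 0.78)]
bush [([226.0, 348.0], 0.75)]
```

```bash
python3 - <<'E'
import cv2
a=cv2.imread("pics/top0.png")[110:290,90:430];cv2.imwrite("pics/top0c.png",cv2.resize(a,(800,424),interpolation=cv2.INTER_CUBIC))
E
```

```text
(no output)
```

View pics/top0c.png

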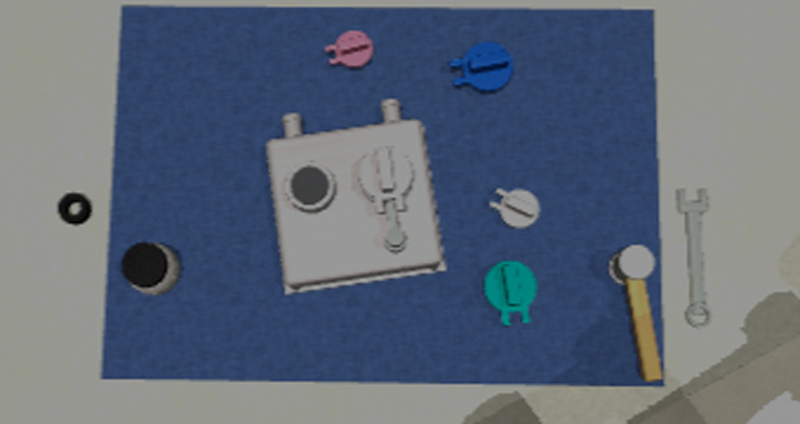

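View pics/side0.png

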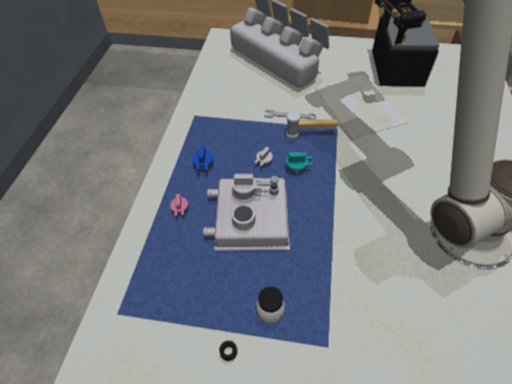

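The top view shows the cap at about (254,184) and the pin at (258,210). The boss is at (222,189). The mallet head is at (361,221), with its handle running to about (367,271), and the jar is far left. The side view agrees.

```bash
cat > h.py <<'E'
from workcell import arm
import numpy as np, cv2
from scipy.spatial.transform import Rotation as Ro
def back(k,uv,z):
    d=k['R'].T@np.linalg.solve(k['mtx'],[uv[0],uv[1],1]);c=-k['R'].T@k['t']
    return c+d*(z-c[2])/d[2]
def proj(k,X):
    p=k['mtx']@(k['R']@np.array(X)+k['t']);return p[:2]/p[2]
def tool(s=None):
    s=s or arm.get_state();q=s['eef_rot'];return np.array(s['tcp_pos']),Ro.from_quat([q[1],q[2],q[3],q[0]]).as_matrix()
def go(X,ydir=None,s=None):
    p,R=tool(s);d=R.T@(np.array(X)-p)*1000
    print("now",np.round(p,4),"tooly deg",round(np.degrees(np.arctan2(R[1,1],R[0,1])),1),"shift",np.round(d,1))
    if ydir is not None:
        yt=R.T@np.array([np.cos(np.radians(ydir)),np.sin(np.radians(ydir)),0])
        a=np.degrees(np.arctan2(-yt[0],yt[1]));print("turn",round((a+90)%180-90,1))
E
python3 - <<'E'
from h import *
k=arm.get_calibration("top")
f=lambda u,v,z:back(k,(90+u*340/800,110+v*180/424),z)
cap=f(386,178,.127);pin=f(396,233,.114);boss=f(310,187,.094)
print("bar",cap,"pin",pin,np.linalg.norm((cap-pin)[:2]),"yaw",np.degrees(np.arctan2(*(cap-pin)[1::-1])),"boss",boss,np.linalg.norm((cap-boss)[:2]))
h=f(637,262,.08);e=f(652,380,.057);print("head",h,"end",e,np.linalg.norm((h-e)[:2]))
arm.grab_frame("top")
d=arm.silhouettes("mallet","top")[0]['region'];print(d.sum())
u=(h-e)[:2];u/=np.linalg.norm(u);yaw=np.degrees(np.arctan2(u[1],u[0]));print("yaw",yaw)
g=np.array([*(h[:2]-.055*u),.2]);print("grip",g);go(g,yaw+90)
print(f(150,262,.075),np.degrees(arm.get_state()['qpos'][5]))
E
```

```text
bar [ 0.61163229 -0.00677079  0.127     ] pin [ 0.54683205 -0.01952501  0.114     ] 0.06604347169884232 yaw 11.134830700125795 boss [0.60559777 0.0872882  0.094     ] 0.09425237399543683
head [ 0.51928725 -0.31488716  0.08      ] end [ 0.37737808 -0.33426937  0.057     ] 0.143226678722627
621
yaw 7.77743698553214
grip [ 0.46479318 -0.32233006  0.2       ]
now [ 0.2375 -0.5781  0.2014] tooly deg 112.3 shift [-307.4  150.2    1.4]
turn 14.6
[0.51249673 0.28508838 0.075     ] -14.817459658380134
```

```bash
python3 -m inch '-51.2 25 0 0;-51.2 25 0 0;-51.2 25 0 0;-51.2 25 0 0;-51.2 25 0 0;-51.2 25 0 0;0 0 0 7.3;0 0 0 7.3;0 0 0 0;0 0 0 0' 0; python3 - <<'E'
from h import *
go([.4648,-.3223,.064-.019+.0],97.8)
k=arm.get_calibration("wrist");a=arm.grab_frame("wrist")
print(np.round(-k['R'].T@k['t'],3))
for n in("mallet","mallet_grip"):
  for d in arm.silhouettes(n,"wrist"): print(n,d['location'],d['score'])
for n,X in dict(head=(.5193,-.3149,.08),end=(.3774,-.3343,.057),grip=(.4648,-.3223,.057)).items():
    p=proj(k,X);print(n,p);cv2.drawMarker(a,tuple(int(v) for v in p),(255,0,0),0,12,1)
cv2.imwrite("pics/w1.png",a[:,:,::-1])
E
```

```text
t: 2.45
tcp_pos: [0.4646, -0.3227, 0.2014]
eef_rot: [0.0, -0.068, 0.998, -0.0]
force: [0.2, 0.5, -0.5]
finger_gap: 1.002
grasp_force: 0.0
now [ 0.4646 -0.3227  0.2014] tooly deg 97.8 shift [ -0.2   0.4 156.4]
turn 0.0
[ 0.389 -0.332  0.384]
mallet [252.1, 188.0] 0.93
mallet_grip [255.9, 186.5] 0.94
head [254.82978844 227.68352626]
end [254.79441133  99.81491845]
grip [254.87276941 177.42925569]
```

View pics/w1.png

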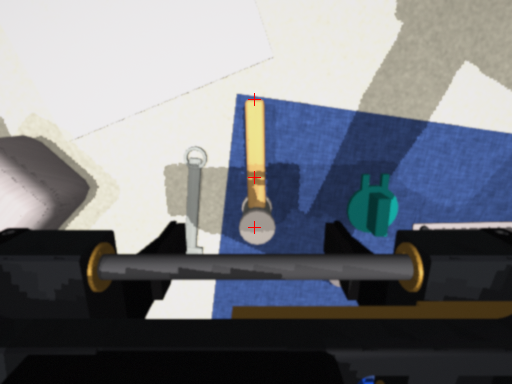

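The markers fall on the head (257,227), grip and handle end, so the estimate is good. Next I descend and grip.

```bash
python3 -m inch '0 0 40 0;0 0 40 0;0 0 40 0;0 0 30 0;0 0 21 0;0 0 0 0' 120 && python3 -m inch '0 0 0 0;0 0 0 0;0 0 0 0;0 0 0 0' 255 55 && python3 -m inch '0 0 -10 0;0 0 -40 0;0 0 -40 0;0 0 -40 0;0 0 -40 0;0 0 0 0'; python3 - <<'E'
from h import *
go([.53-.055,-.012,.24],97.8)
s=arm.get_state();print(s['force'],s['torque'],s['qpos'][5])
k=arm.get_calibration("wrist");a=arm.grab_frame("wrist")
cv2.imwrite("pics/w2.png",a[:,:,::-1])
E
```

```text
t: 3.35
tcp_pos: [0.4633, -0.3223, 0.0287]
eef_rot: [-0.002, -0.067, 0.998, 0.001]
force: [-0.5, -0.7, 0.5]
finger_gap: 0.534
grasp_force: 0.0
t: 3.85
tcp_pos: [0.4647, -0.3226, 0.0309]
eef_rot: [0.0, -0.067, 0.998, -0.0]
force: [-0.3, 1.1, 1.8]
finger_gap: 0.234
grasp_force: 54.8
t: 4.6
tcp_pos: [0.4663, -0.3234, 0.204]
eef_rot: [0.003, -0.068, 0.998, -0.002]
force: [0.2, 0.5, -4.2]
finger_gap: 0.236
grasp_force: 54.8
now [ 0.4663 -0.3234  0.204 ] tooly deg 97.7 shift [-50.9 307.2 -36.9]
turn -0.1
[ 0.17055022  0.50500203 -4.24546152] [-0.01109045  0.08247599 -0.04039684] -1.1153539447950644
```

```bash
python3 -m inch '-48 0 -14 0;-48 38 -14 0;-48 38 -14 0;-48 38 -14 0;-50 38 0 0;0 40 0 0;0 0 0 0;0 0 0 0;0 0 0 0'; python3 - <<'E'
from h import *
k=arm.get_calibration("wrist");a=arm.grab_frame("wrist")
go([.53-.055,-.012,.24])
for n in("cap_bar","pin_top","tank","neck_rim"):
  for d in arm.spot_in(n,"wrist"): print(n,d['location'],d['score'],back(k,d['location'],dict(cap_bar=.128,pin_top=.114).get(n,.09))[:2])
cv2.imwrite("pics/w3.png",a[:,:,::-1]); np.savez("w3.npz",**k)
E
```

```text
t: 5.78
tcp_pos: [0.6772, -0.1018, 0.2553]
eef_rot: [-0.001, -0.067, 0.998, 0.0]
force: [-0.4, -0.6, -3.9]
finger_gap: 0.237
grasp_force: 54.8
now [ 0.6773 -0.1018  0.2556] tooly deg 97.6 shift [188.6 115.9  15.8]
cap_bar [345.5, 141.6] 0.95 [ 0.6203545  -0.00889316]
cap_bar [209.7, 99.2] 0.95 [ 0.59602719 -0.15996205]
cap_bar [216.1, 216.4] 0.92 [ 0.72603237 -0.14093084]
cap_bar [230.0, 16.3] 0.57 [ 0.5168723  -0.14709277]
pin_top [343.7, 74.5] 0.87 [ 0.55170148 -0.02189425]
tank [371.7, 105.9] 0.89 [0.57748529 0.02518748]
tank [250.1, 180.8] 0.64 [ 0.68718432 -0.10612713]
neck_rim [372.7, 112.7] 0.87 [0.58490232 0.02828021]
```

View pics/w3.png

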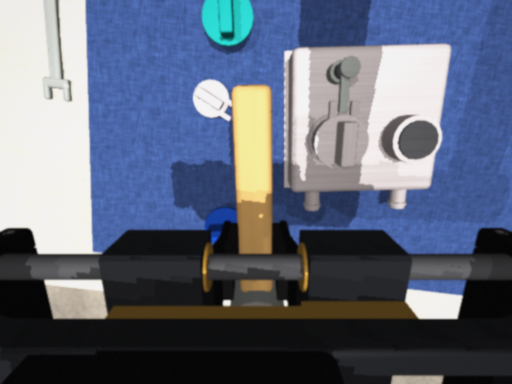

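```bash
python3 - <<'E'
import cv2
a=cv2.imread("pics/w3.png")[40:190,280:450];cv2.imwrite("pics/w3c.png",cv2.resize(a,(680,600),interpolation=cv2.INTER_CUBIC))
E
```

```text
(no output)
```

View pics/w3c.png

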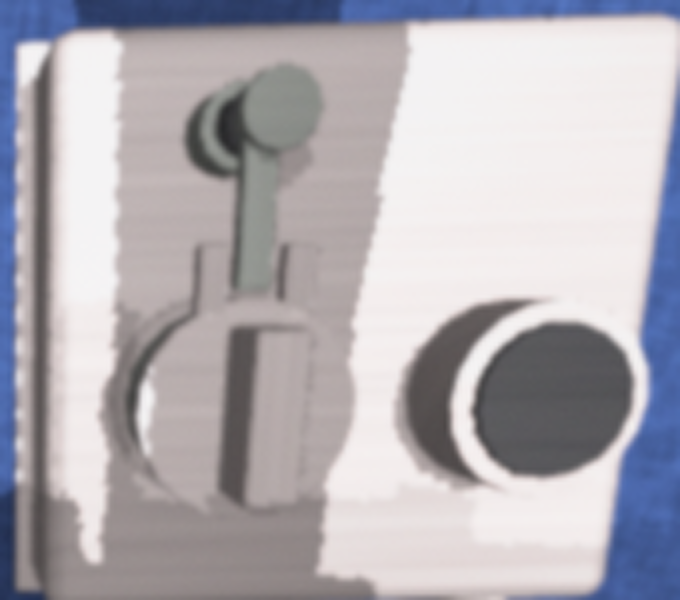

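```bash
python3 - <<'E'
from h import *
from scipy.optimize import least_squares
k=dict(np.load("w3.npz"));kt=arm.get_calibration("top")
P=dict(pin=(-.082,0,.114),bar=(0,0,.128),disc=(0,0,.098),boss=(0,.095,.094))
m=dict(pin=(350.8,67),bar=(349.3,143.8),disc=(340.5,140.5),boss=(417.5,138.8))
for n in m: print(n,back(k,m[n],P[n][2])[:2])
def X(q,p): c,s=np.cos(q[2]),np.sin(q[2]);return [q[0]+c*p[0]-s*p[1],q[1]+s*p[0]+c*p[1],p[2]]
r=least_squares(lambda q:np.concatenate([proj(k,X(q,P[n]))-m[n] for n in m]),[.61,0,.05])
q=r.x;print(q[:2],np.degrees(q[2]),np.round(r.fun,1))
pin=X(q,P['pin']);print("pin",pin);
for n in P: u=proj(kt,X(q,P[n])); print(n,((u-[90,110])*[800/340,424/180]).round())
yaw=np.radians(8.0);u=np.array([np.cos(yaw),np.sin(yaw)])
g=np.array(pin[:2])-.0549*u;go([*g,.175],98)
E
```

```text
pin [ 0.54343625 -0.01602232]
bar [ 0.62214074 -0.00424129]
disc [ 0.62165396 -0.00522591]
boss [0.60759829 0.08788484]
[ 0.62278005 -0.00461202] 8.77546380525112 [-0.7 -1.9 -0.5  0.5  0.3  1.   0.9  0.7]
pin [np.float64(0.5417399589589746), np.float64(-0.017122157121075524), 0.114]
pin [394. 237.]
bar [384. 169.]
disc [385. 173.]
boss [308. 185.]
now [ 0.6776 -0.1014  0.2562] tooly deg 97.7 shift [178.3 101.3  81.2]
turn -0.3
```

```bash
python3 -m inch '45 25 0 0;45 25 0 0;45 25 0 0;43 26 20 0;0 0 25 0;0 0 20 0;0 0 0 0;0 0 0 0'; python3 - <<'E'
from h import *
go([.4875,-.0245,.147],98);print(arm.get_state()['force'])
cv2.imwrite("pics/s4.png",cv2.resize(arm.grab_frame("side")[130:240,190:350,::-1],None,fx=5,fy=5,interpolation=cv2.INTER_CUBIC))
E
```

```text
t: 7.02
tcp_pos: [0.4888, -0.0246, 0.1923]
eef_rot: [0.001, -0.067, 0.998, -0.0]
force: [0.2, 0.6, -3.3]
finger_gap: 0.236
grasp_force: 54.8
now [ 0.4888 -0.0246  0.1923] tooly deg 97.7 shift [ 1.3  0.3 45.3]
turn -0.3
[ 0.17861806  0.5529845  -3.33695692]
```

View pics/s4.png

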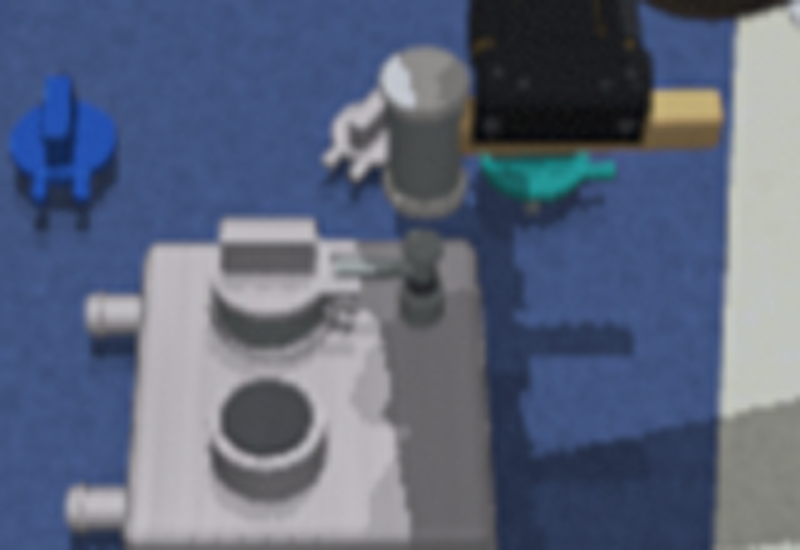

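The mallet head at (425,130) is upright and right above the pin head at (423,245). Next I press down.

```bash
python3 -m inch '0 0 20 0;0 0 20 0;0 0 8 0;0 0 6 0;0 0 6 0;0 0 0 0'; python3 -m inch '0 0 2 0;0 0 2 0;0 0 0 0;0 0 0 0'
```

```text
t: 7.82
tcp_pos: [0.4886, -0.0245, 0.1315]
eef_rot: [0.001, -0.067, 0.998, -0.0]
force: [-1.1, -0.7, -1.6]
finger_gap: 0.234
grasp_force: 54.8
t: 8.32
tcp_pos: [0.4868, -0.0251, 0.1293]
eef_rot: [-0.001, -0.068, 0.998, -0.001]
force: [-9.9, -0.1, 13.5]
finger_gap: 0.24
grasp_force: 54.9
```

```bash
python3 -m inch '0 0 -35 0;0 0 -50 0;0 -60 0 0;0 -60 0 0;0 -60 0 0;0 -60 0 0;0 0 0 0;0 0 0 0'; python3 - <<'E'
from h import *
go([.4647,-.3226,.036],97.7);print(arm.get_state()['force'],arm.get_state()['torque'])
s=arm.grab_frame("side")
b=s[130:240,190:350,::-1];c=s[60:170,240:400,::-1]
cv2.imwrite("pics/s5.png",cv2.resize(np.hstack([b,c]),(800,275),interpolation=cv2.INTER_CUBIC))
E
```

```text
t: 9.32
tcp_pos: [0.5198, -0.2622, 0.2111]
eef_rot: [-0.001, -0.067, 0.998, 0.001]
force: [-0.6, 0.0, -4.7]
finger_gap: 0.238
grasp_force: 54.8
now [ 0.5198 -0.2622  0.2111] tooly deg 97.7 shift [ 62.5 -52.7 175.1]
turn -0.0
[-0.56550452  0.04107641 -4.74717661] [-0.04428388  0.19876934 -0.03229346]
```

View pics/s5.png

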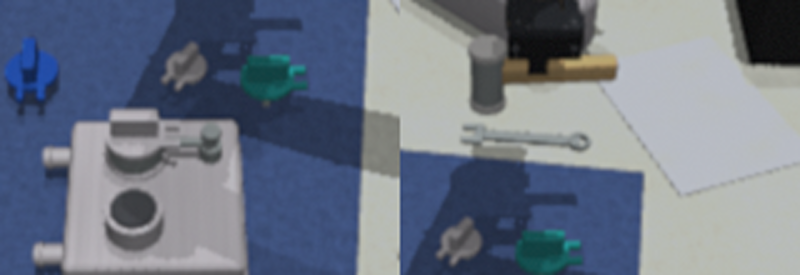

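The left half shows the pin head at (210,135) sitting down on its collar, so it is down. The right half shows the mallet almost level. Now I put it back.

```bash
python3 -m inch '31 -26 0 0;31 -26 0 0;0 0 50 0;0 0 50 0;0 0 45 0;0 0 22 0;0 0 0 0'; python3 -m inch '0 0 4 0;0 0 0 0;0 0 0 0'
```

```text
t: 10.25
tcp_pos: [0.4649, -0.3204, 0.0437]
eef_rot: [-0.002, -0.069, 0.998, 0.001]
force: [0.4, -0.2, -2.7]
finger_gap: 0.236
grasp_force: 54.8
t: 10.62
tcp_pos: [0.4663, -0.3223, 0.0422]
eef_rot: [0.001, -0.068, 0.998, -0.0]
force: [-0.3, 0.2, -3.9]
finger_gap: 0.237
grasp_force: 54.8
```

```bash
python3 -m inch '0 0 5 0;0 0 3 0;0 0 0 0;0 0 0 0'; python3 -m inch '0 0 2 0;0 0 0 0;0 0 0 0'
```

```text
t: 11.12
tcp_pos: [0.4657, -0.3222, 0.0331]
eef_rot: [-0.0, -0.067, 0.998, 0.0]
force: [0.4, -0.8, -2.7]
finger_gap: 0.237
grasp_force: 54.8
t: 11.5
tcp_pos: [0.4655, -0.3223, 0.0314]
eef_rot: [-0.0, -0.067, 0.998, -0.0]
force: [-2.4, -0.4, -0.2]
finger_gap: 0.243
grasp_force: 54.8
```

```bash
python3 -m inch '0 0 0 0;0 0 0 0;0 0 0 0' 120; python3 -m inch '0 0 -30 0;0 0 -50 0;0 0 -50 0;0 0 -50 0;0 0 0 0;0 0 0 0'; python3 - <<'E'
from h import *
go([.6225,-.0045,.21],98.8)
k=arm.get_calibration("wrist");a=arm.grab_frame("wrist");
for d in arm.spot_in("mallet","wrist"): print(d['location'],d['score'],back(k,d['location'],.06))
cv2.imwrite("pics/w6.png",a[:,:,::-1])
E
```

```text
t: 11.88
tcp_pos: [0.4664, -0.3224, 0.0314]
eef_rot: [0.001, -0.068, 0.998, -0.0]
force: [-0.7, 0.7, 0.4]
finger_gap: 0.481
grasp_force: 0.0
t: 12.62
tcp_pos: [0.4655, -0.3218, 0.2108]
eef_rot: [0.0, -0.067, 0.998, 0.0]
force: [-0.6, 0.9, -1.7]
finger_gap: 0.53
grasp_force: 0.0
now [ 0.4655 -0.3218  0.2108] tooly deg 97.7 shift [-198.3  293.4    1. ]
turn -1.1
[252.3, 181.2] 0.97 [ 0.47226318 -0.32358577  0.06      ]
```

View pics/w6.png

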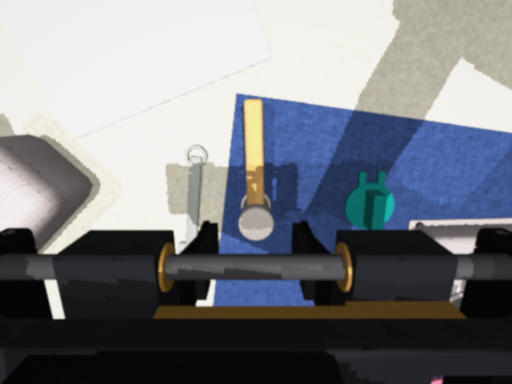

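The mallet stands upright on the bench, head at (256,222). Next I go over to the cap.

```bash
python3 -m inch '0 49 0 0;-39 49 0 0;-39 49 0 0;-40 49 0 0;-40 49 0 0;-40 48 0 -1.1;0 0 0 0;0 0 0 0'; python3 - <<'E'
from h import *
go([.6225,-.0045,.103],98.8)
print(arm.get_state()['qpos'][5])
E
```

```text
t: 13.72
tcp_pos: [0.6209, -0.0067, 0.2094]
eef_rot: [-0.002, -0.077, 0.997, -0.0]
force: [0.3, -0.1, -0.4]
finger_gap: 0.528
grasp_force: 0.0
now [ 0.6209 -0.0067  0.2094] tooly deg 98.9 shift [ -2.3   1.9 106.4]
turn 0.1
-1.6656351253189121
```

```bash
python3 -m inch '0 0 40 0;0 0 40 0;0 0 18 0;0 0 10 0;0 0 0 0;0 0 0 0'; python3 -m inch '0 0 0 0;0 0 0 0;0 0 0 0;0 0 0 0' 255 25
```

```text
t: 14.48
tcp_pos: [0.6222, -0.007, 0.1043]
eef_rot: [0.001, -0.077, 0.997, 0.0]
force: [-0.6, -0.8, 0.7]
finger_gap: 0.528
grasp_force: 0.0
t: 14.98
tcp_pos: [0.6216, -0.0063, 0.1033]
eef_rot: [0.0, -0.077, 0.997, 0.0]
force: [-0.2, 1.0, 0.7]
finger_gap: 0.174
grasp_force: 25.0
```

```bash
T='from workcell import arm;s=arm.get_state();print(s["torque"],s["qpos"][5],s["force"])'; python3 -c "$T"; python3 -m inch '0 0 0 5;0 0 0 5;0 0 0 5;0 0 0 0' | head -3; python3 -c "$T"
```

```text
[ 0.42929406  0.14526555 -0.00327228] -1.665799860247481 [-0.15168259  1.04836081  0.7403251 ]
t: 15.48
tcp_pos: [0.6225, -0.0056, 0.1036]
eef_rot: [0.001, 0.053, 0.999, 0.001]
[ 1.2690348  -0.25474289 -0.01254727] -1.9265724259249968 [1.07988907 3.86089385 0.1303568 ]
```

```bash
T='from workcell import arm;s=arm.get_state();print(s["torque"],s["qpos"][5],s["force"],s["finger_gap"])';  python3 -c "$T"; python3 -m inch '0 0 0 5;0 0 0 5;0 0 0 5;0 0 0 0' | head -3; python3 -c "$T"; python3 - <<'E'
from h import *
a=arm.grab_frame("wrist");b=arm.grab_frame("side")
c=np.hstack([cv2.resize(b[150:220,210:310],(400,280)),cv2.resize(a,(373,280))])
cv2.imwrite("pics/c7.png",c[:,:,::-1])
E
```

```text
[ 1.2690348  -0.25474289 -0.01254727] -1.9265724259249968 [1.07988907 3.86089385 0.1303568 ] 0.1766204989752151
t: 15.98
tcp_pos: [0.6226, -0.0053, 0.1037]
eef_rot: [0.001, 0.183, 0.983, 0.001]
[ 1.69114484 -0.23653522  0.08620427] -2.1881251947647242 [0.46813468 5.81931999 0.84124394] 0.1725469331658945
```

View pics/c7.png

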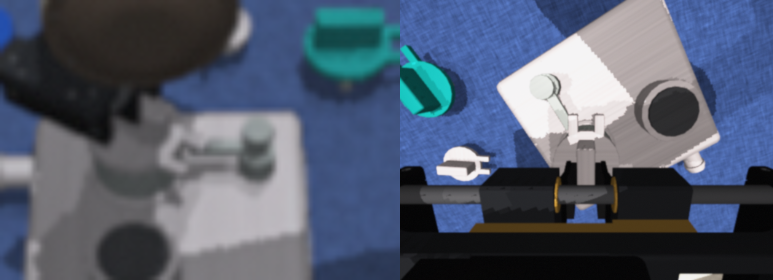

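In the wrist view the prongs have turned about 30° off the pin together with the hand, so this direction is free. I continue to 70°.

```bash
T='from workcell import arm;s=arm.get_state();print(s["torque"],s["qpos"][5],s["force"],s["finger_gap"])';  python3 -m inch '0 1 0 5;0 0 0 5;0 0 0 5;0 0 0 5;0 0 0 5;0 0 0 5;0 0 0 5;0 0 0 5;0 0 0 0;0 0 0 0' | head -3; python3 -c "$T"; python3 -m inch '0 0 -3 0;0 0 -3 0;0 0 -3 0;0 0 0 0;0 0 0 0'
```

```text
t: 17.32
tcp_pos: [0.6235, -0.0044, 0.1039]
eef_rot: [0.001, 0.508, 0.862, 0.002]
[ 1.47674925 -0.43870003  0.03153409] -2.887110140758726 [0.87557135 5.08525634 1.93850896] 0.17840644761721056
t: 17.95
tcp_pos: [0.6216, -0.0064, 0.1123]
eef_rot: [-0.0, 0.509, 0.861, -0.0]
force: [-0.3, 0.8, -2.2]
finger_gap: 0.174
grasp_force: 25.0
```

Force shows only the cap's weight, so it is free. I lift it.

```bash
python3 -m inch '0 0 -8 0;0 0 -10 0;0 0 -10 0;0 0 -15 0;0 0 -15 0;0 0 -15 0;0 0 -15 0;0 0 -6 0;0 0 0 0;0 0 0 0;0 0 0 0;0 0 0 0'; python3 - <<'E'
from h import *
a=arm.grab_frame("wrist");b=arm.grab_frame("side")
c=np.hstack([cv2.resize(b[90:230,190:350],(400,350)),cv2.resize(a,(400,350))])
cv2.imwrite("pics/c8.png",c[:,:,::-1])
E
```

```text
t: 19.45
tcp_pos: [0.6218, -0.0058, 0.2057]
eef_rot: [-0.0, 0.509, 0.861, -0.0]
force: [-0.0, 0.7, -2.8]
finger_gap: 0.176
grasp_force: 25.0
```

View pics/c8.png

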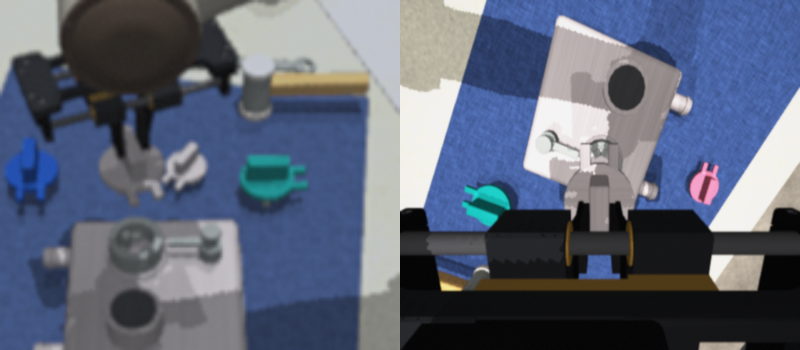

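The cap hangs level in the fingers at (130,170), above the open neck at (137,245). The pin is down and the mallet stands on the bench.

```bash
python3 -c "
from workcell import arm;print(arm.job_done())"
```

```text
the job is handed in; nothing more can be done
None
```

The job is handed in: I knocked the pin down with the mallet and set the mallet back on the bench, then turned the cap 70° the free way and lifted it off, and it is held level about 10 cm above its neck (no verdict was shown).

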